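Hold a spring clip open over the recipe card

TASK

The chrome spring clip is biting the top edge of the plain wooden bookend. Squeeze its handles to take it off, turn it so that its blue handle is on the blue-dot side of the yellow recipe card on the other bookend, and lower the wide-open jaws squarely over the middle of the card's top edge, one jaw on each side and clearly past the edge, without biting or bumping the card. Finish while still holding it like that, squeezed open around the card edge and touching only your gripper, so that I can slip a receipt in; do not drop the clip, and leave the lunch box, saucer and pen cup where they are.

Things in the scene. Friction and masses are not known exactly. Their poses are not given: they have to be found in the camera images.
- clip_pivot (a point): Centre of the loose spring clip (65 g, 30 mm wide along y), on its pivot axis. Axes of the blue half: z up to the handles, y along the pivot, x to the blue handle. At the start it stands upright with the pivot 20 mm above the board it bites. Jaws: plates 3.5 mm thick reaching 38 mm below the pivot; pivot coil 12 mm thick.
- clip: The same clip as a whole body; origin and axes as clip_pivot. Squeezed fully, each half turns 0.3 rad: the handle bars then measure 26 mm over all and stand 42 mm above the pivot, and the jaw tips are 29 mm apart.
- bar_blue (a point): Centre of the blue handle's end bar: round, 10 mm thick, 34 mm long along y, 38 mm above the pivot and 20 mm to its +x side. The two bars are what to squeeze; they measure 50 mm over their outsides at the start.
- bar_black (a point): Centre of the black handle's end bar, same size, 38 mm above the pivot and 20 mm to its -x side.
- tip_blue (a point): Tip of the jaw on the blue handle's side: middle of its lower inner edge, 38 mm below the pivot.
- tip_black (a point): Tip of the jaw on the black handle's side: middle of its lower inner edge, 38 mm below the pivot.
- clip_jaw (a joint): Opening of the clip between its two halves, rad: 0 = biting the 8 mm board, -0.18 = shut, 0.60 = wide open against a stop. The spring shuts it: about 3.5 N on each handle bar at 0, 7.5 N at 0.60.
- park_edge (a point): Middle of the top edge of the plain bookend's upright board, 100 mm above the counter; the board is 8 mm thick along x, 100 mm long along y; z up. Its foot (12 mm high) reaches 90 mm to +x. The clip bites it up to 15 mm from the middle.
- park_bookend: The plain fixed wooden bookend on which the clip is parked; origin on the counter under the middle of the board, axes as park_edge.
- card_edge (a point): Middle of the top edge of the stiff yellow recipe card, 130 mm above the counter. x is square to the card and points to the blue-dot side, y runs along the edge, z up. The card is 4 mm thick, 100 mm long, and fixed upright.
- card_bookend: The fixed wooden bookend with the yellow card; origin on the counter under the card, axes as card_edge. Its back board, 110 mm long and 85 mm high, stands 51 mm to -x of the card.
- dot (a point): Blue dot, 28 mm across, on the foot of the card's bookend, 48 mm from the card on its +x side.
- lunch_box: Teal lunch box with four white lid tabs, 116 x 176 x 60 mm, loose; origin at the centre of its underside. Leave alone.
- saucer: White ceramic saucer, 120 mm across, 18 mm high, loose; origin at the centre of its underside. Leave alone.
- pen_cup: Clear cup with three pencils, 68 mm across, 165 mm high with the pencils, loose; origin at the centre of its underside. Leave alone.
Mind the look-alikes: they are no part of the job. What is shaped like the park_bookend but purple is not meant.

How it is judged:
By the outcome, as a careful person would: the job done as asked, in the order asked, and still so for the second after the job is handed in, while the arm keeps its last pose, push and grip.
It also fails if it takes over 42 s, if anything falls off the work surface, if the arm or the gripper's body presses on something with over 40 N, if the wrist force passes 120 N, or if a joint passes its speed limit or range.

ROBOT

A 7-joint arm with a two-finger parallel gripper is mounted at the origin on the work surface. World frame = base frame: x ahead of the robot, y to its left, z up, the work surface at z = 0. Lengths are in m, angles in rad, forces in N, time in s.
With the tool pointing down it reaches from about 0.425 to 0.8 m from the base axis. Payload 8.3 kg.
Tool frame: the origin (TCP) lies at the very end of the fingers, on their centre line; the grasp point (between the pads) lies 19 mm behind it; z points along the fingers, y is the direction in which the jaws open and shut (so a half turn about z gives the same grasp; the last joint's range is limited). The gripper opens to 85 mm and grips with 20 to 120 N. Pads are 22 mm wide; open, the fingers measure 114 mm over their backs; the gripper's body (76 mm by 85 mm) begins 54 mm behind the grasp point. The pads swing forward as they close: fully open they stand 13 mm farther back than shut.
Start: joints at [1.216, 0.383, 0.016, 1.37, -0.006, 1.388, -0.046], TCP at [0.18, -0.599, 0.206] pointing down, gripper open.
Joint ranges: [-2.95, 2.95], [-0.25, 2.06], [-1.52, 1.56], [0.18, 2.33], [-1.44, 4.58], [0.02, 2.06], [-3.01, 3.01]. Speed limits (rad/s): [2.39, 2.39, 3.01, 3.01, 3.14, 3.14, 3.14].

INTERFACE

Orientations are given as a unit quaternion [w, x, y, z].
In Python, from workcell import arm, snapshot gives the robot as it stands.
- The arm moves only by the shell command python3 -m pendant 'ROWS'. ROWS is JSON, a list of rows, each a list of 7 numbers: the shift along the tool's x, y, z in units of 0.03 m (1.0 is 0.03 m), then the turn, a rotation vector about the tool's x, y, z in units of pi/2 rad (1.0 is pi/2 rad), then the finger opening in mm, from 0 to 85.4. A call has 1 to 20 rows; each row shifts and turns the commanded pose from where the row before left it, along the tool's axes as they then stand; what a row does not reach is not made up. A row lasts 1/10 s, in which the tool goes at most 50 mm and 8.59 degrees, less where a joint would pass 70% of its speed; a pose out of reach is approached as far as the arm can. A call with a number of a shift or a turn outside -1 to 1 is refused whole. A call with a gripper value outside its range is refused whole. The fingers move at their own pace and stop on an object; the grip force is fixed at half the most. Time passes only in rows, so rows that do not move let the fingers close. It gives the time, the measured TCP pose, the force and the opening at its end, in the units of the state.
- arm.get_state(): the state, without advancing time (a new reading comes with each control period).
- snapshot(name): name is "scene" or "top" or "wrist"; returns a dict with "frame" (420x560x3 uint8, red, green, blue), "vfov" (degrees; the focal length in pixels is half the picture's height over the tangent of half this angle, whatever the lens; pixels are square), "cx", "cy" (the principal point, pixels), "world_from_camera" (4x4, takes a point from camera to world coordinates). Camera axes: x right, y up, looking along -z (the intrinsics and any distortion apply to the point x, -y, -z); pixel columns grow to the right and rows downward; lengths in m; the calibration is good to about 2 mm. A picture is of the moment at which its call begins. There is no depth.
- arm.sign_off(): hands the job in, once; it reports no verdict.
The state is a dict: "t": time; "joints": joint angles; "qvel": joint speeds; "joint_torque": joint torques, N m; "tcp_pos": TCP position; "ee_rot": TCP orientation; "wrist_force": force on the tool from outside, world axes, zero at the start; "torque": the same for the moment, N m; "gripper_width": finger opening in m.
Only numpy, scipy, OpenCV 4.12 (cv2) and the standard library are available. Lean on these libraries where they do the work, as an engineer would, in place of code of your own. Each camera call takes 0.05 s, during which the arm holds its last target.

## Working session

There is one attempt and no reset: what is moved stays moved. The work goes in short steps, Python scripts to look and compute and a shell command to move; the robot and the scene stay as the last step left them, time stands still between calls to the robot, and variables do not carry over. Pictures are saved under pics/ and viewed, and the job is handed in when it is done.

```bash
ls; mkdir -p pics; cat > h.py <<'E'
import numpy as np, cv2
from workcell import arm, snapshot
def snap(n,f):
    s=snapshot(n); cv2.imwrite('pics/'+f,s['frame'][:,:,::-1]); return s
E
python3 - <<'E'
from h import *
import pickle
d={}
for n in('scene','top','wrist'):
    d[n]=snap(n,n+'0.png'); s=d[n]
    print(n,s['vfov'],s['cx'],s['cy'],[k for k in s],np.round(s['world_from_camera'],3).tolist())
pickle.dump(d,open('d0.pkl','wb'))
print(arm.get_state())
E
```

```text
pics
scene 54.82521821600227 271.5268676603187 209.52164121329898 ['frame', 'vfov', 'cx', 'cy', 'world_from_camera'] [[-0.714, -0.456, 0.531, 1.093], [0.7, -0.46, 0.546, 0.52], [-0.005, 0.762, 0.648, 0.729], [0.0, 0.0, 0.0, 1.0]]
top 52.368122561275115 277.7110724757427 211.01795627360863 ['frame', 'vfov', 'cx', 'cy', 'world_from_camera'] [[-0.011, 0.996, -0.094, 0.492], [-1.0, -0.013, -0.02, 0.008], [-0.021, 0.094, 0.995, 1.095], [0.0, 0.0, 0.0, 1.0]]
wrist 61.93155177872175 278.109758004821 205.81113694692698 ['frame', 'vfov', 'cx', 'cy', 'world_from_camera'] [[0.286, 0.907, 0.31, 0.258], [-0.958, 0.271, 0.092, -0.573], [-0.001, -0.323, 0.946, 0.372], [0.0, 0.0, 0.0, 1.0]]
{'t': 0.15, 'joints': array([ 1.21607386,  0.38403698,  0.01638501,  1.37088254, -0.00631495,
        1.38816262, -0.04652621]), 'qvel': array([-0.00158931, -0.00318547, -0.00081385, -0.0013601 , -0.00079423,
        0.00062817,  0.00073835]), 'joint_torque': array([ 3.03877823e-03, -6.28148746e+01,  8.45836010e-01, -3.72166407e+01,
        1.66728540e-02,  1.08917960e-02,  2.98687428e-05]), 'tcp_pos': array([ 0.17973622, -0.59817957,  0.20522735]), 'ee_rot': array([-7.13040707e-04,  9.89371663e-01,  1.45406990e-01, -1.03496326e-04]), 'wrist_force': array([-0.18545642, -0.19295159, -0.32052796]), 'torque': array([-0.0198824 ,  0.00172309, -0.05725789]), 'gripper_width': 0.0855098991609471}
```

View pics/scene0.png

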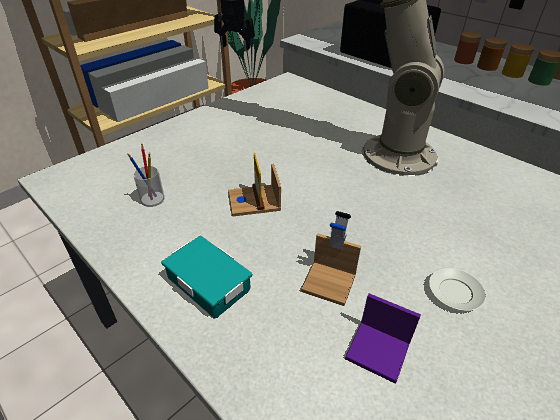

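View pics/top0.png

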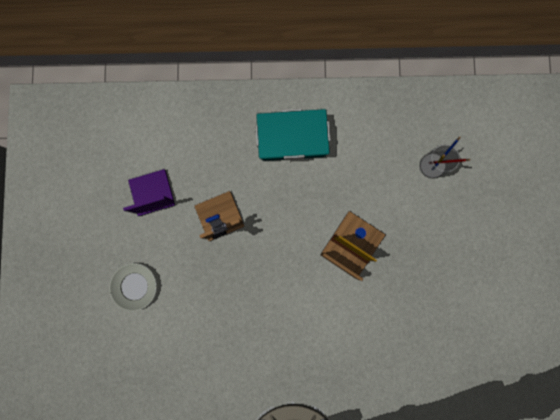

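View pics/wrist0.png

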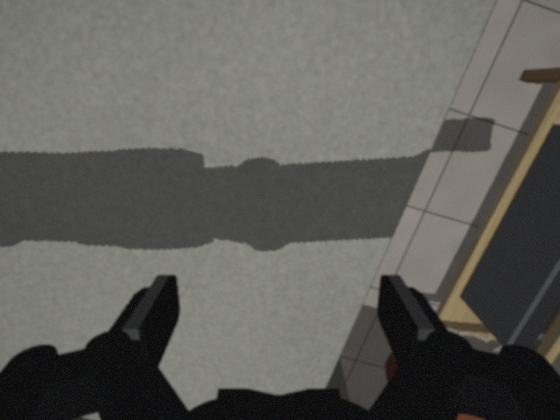

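The scene picture shows the clip at about (340,228), with its blue handle on the foot side, and the card at about (257,180). The purple look-alike is at (385,335). I'll zoom in.

```bash
python3 - <<'E'
from h import *
import pickle
d=pickle.load(open('d0.pkl','rb'))
def crop(n,x0,y0,w,h,k):
    c=d[n]['frame'][y0:y0+h,x0:x0+w,::-1]
    return cv2.resize(c,None,fx=k,fy=k,interpolation=cv2.INTER_CUBIC)
a=crop('top',185,175,80,80,5);b=crop('top',310,200,80,80,5)
cv2.imwrite('pics/ctop.png',np.hstack([a,b]))
a=crop('scene',290,200,80,110,5);b=crop('scene',220,140,80,110,5)
cv2.imwrite('pics/cscene.png',np.hstack([a,b]))
E
```

```text
(no output)
```

View pics/ctop.png

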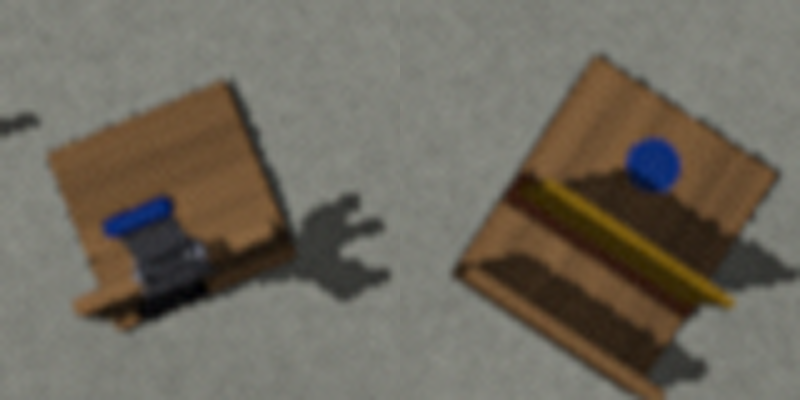

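View pics/cscene.png

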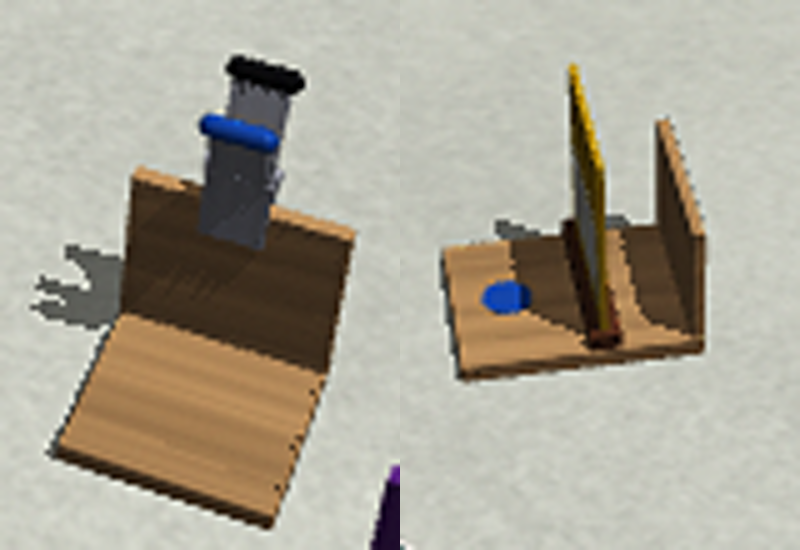

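```bash
cat >> h.py <<'E'
def ray(s,u,v):
    f=s['frame'].shape[0]/2/np.tan(np.radians(s['vfov'])/2)
    M=s['world_from_camera']; d=M[:3,:3]@np.array([(u-s['cx'])/f,-(v-s['cy'])/f,-1.]); return M[:3,3],d/np.linalg.norm(d)
def onz(s,u,v,z):
    o,d=ray(s,u,v); return o+d*(z-o[2])/d[2]
def tri(*l):
    A=np.zeros((3,3));b=np.zeros(3);rs=[ray(*x) for x in l]
    for o,d in rs:
        P=np.eye(3)-np.outer(d,d);A+=P;b+=P@o
    p=np.linalg.solve(A,b)
    return p,[np.linalg.norm(np.cross(p-o,d)) for o,d in rs]
def cp(u,v,x0,y0,k=5): return (u+.5)/k-.5+x0,(v+.5)/k-.5+y0
E
python3 - <<'E'
from h import *
import pickle
np.set_printoptions(precision=4,suppress=True)
d=pickle.load(open('d0.pkl','rb'));T=d['top'];S=d['scene']
tp=lambda u,v:cp(u,v,185,175); tc=lambda u,v:cp(u-400,v,310,200)
sp=lambda u,v:cp(u,v,290,200); sc=lambda u,v:cp(u-400,v,220,140)
for n,a,b in [('blue',tp(138,217),sp(240,132)),('black',tp(172,302),sp(265,75)),('dot',tc(654,165),sc(506,297)),
 ('cardL',tc(540,180),sc(603,172)),('cardR',tc(731,302),sc(574,68)),('cardLx',tc(540,180),sc(574,68)),
 ('parkL',tp(78,307),sp(354,235)),('parkR',tp(292,240),sp(136,172)),('parkLx',tp(78,307),sp(136,172)),('parkRx',tp(292,240),sp(354,235))]:
    p,e=tri((T,*a),(S,*b)); print(n,p,np.round(e,4))
print('dot z12',onz(T,*tc(654,165),.012),onz(S,*sc(506,297),.012))
print('card z130 top',onz(T,*tc(540,180),.13),onz(T,*tc(731,302),.13),'scene',onz(S,*sc(603,172),.13),onz(S,*sc(574,68),.13))
print('park z100 scene',onz(S,*sp(354,235),.1),onz(S,*sp(136,172),.1),'top',onz(T,*tp(78,307),.1),onz(T,*tp(292,240),.1))
print('foot corners top', [onz(T,*tp(*q),.012) for q in((50,155),(230,80))],[onz(S,*sp(*q),.012) for q in((52,450),(270,520))])
print('foot card top', [onz(T,*tc(*q),.012) for q in((600,57),(777,175),(458,272))],[onz(S,*sc(*q),.012) for q in((460,372),(442,248),(702,345))])
E
```

```text
blue [0.566  0.1729 0.1597] [0.0013 0.0013]
black [0.5287 0.1576 0.1586] [0.0008 0.0008]
dot [ 0.536  -0.1769  0.0144] [0.0009 0.0009]
cardL [ 0.5249 -0.1054  0.1307] [0.0012 0.0012]
cardR [ 0.4691 -0.1888  0.1304] [0.0017 0.0017]
cardLx [ 0.5295 -0.1049  0.1941] [0.0086 0.0086]
parkL [0.5284 0.212  0.1003] [0.0021 0.0021]
parkR [0.5584 0.1134 0.0912] [0.0032 0.0032]
parkLx [0.558  0.171  0.1341] [0.0436 0.0436]
parkRx [0.5343 0.1578 0.0753] [0.0527 0.0527]
dot z12 [ 0.5367 -0.178   0.012 ] [ 0.5336 -0.1784  0.012 ]
card z130 top [ 0.5257 -0.1064  0.13  ] [ 0.4702 -0.1902  0.13  ] scene [ 0.5236 -0.1052  0.13  ] [ 0.4677 -0.1877  0.13  ]
park z100 scene [0.5266 0.2134 0.1   ] [0.5637 0.1214 0.1   ] top [0.5297 0.2104 0.1   ] [0.5598 0.11   0.1   ]
foot corners top [array([0.611 , 0.2431, 0.012 ]), array([0.6484, 0.1506, 0.012 ])] [array([0.6514, 0.1556, 0.012 ]), array([0.6127, 0.2469, 0.012 ])]
foot card top [array([ 0.5919, -0.1522,  0.012 ]), array([ 0.531 , -0.2396,  0.012 ]), array([ 0.4841, -0.078 ,  0.012 ])] [array([ 0.5938, -0.1472,  0.012 ]), array([ 0.5301, -0.2389,  0.012 ]), array([ 0.485, -0.071,  0.012])]
```

Triangulation holds up against the given sizes:
- **Clip bars:** the midpoint is (0.547, 0.165, 0.159), against an expected height of 0.158. The clip's x axis points at about 22°.
- **Card edge:** the middle is (0.497, −0.147, 0.130), with its x axis at about −34.5°. The dot is 49 mm away on the +x side.

I'll lift, then swing around the base.

```bash
python3 -m pendant '[[0,0,-1,0,0,0,85],[0,0,-1,0,0,0,85],[1,0,0,0,0,-0.0303,85],[1,0,0,0,0,-0.0303,85],[1,0,0,0,0,-0.0303,85],[1,0,0,0,0,-0.0303,85],[1,0,0,0,0,-0.0303,85],[1,0,0,0,0,-0.0303,85],[1,0,0,0,0,-0.0303,85],[1,0,0,0,0,-0.0303,85],[1,0,0,0,0,-0.0303,85],[1,0,0,0,0,-0.0303,85],[1,0,0,0,0,-0.0303,85],[1,0,0,0,0,-0.0303,85],[1,0,0,0,0,-0.0303,85],[1,0,0,0,0,-0.0303,85]]'
```

```text
t: 1.75
tcp_pos: [0.5204, -0.3643, 0.2655]
ee_rot: [-0.0, 0.887, 0.462, -0.0]
wrist_force: [0.1, -0.5, 0.6]
gripper_width: 0.0849
```

```bash
python3 -m pendant '[[1,0,0,0,0,-0.0303,85],[1,0,0,0,0,-0.0303,85],[1,0,0,0,0,-0.0303,85],[1,0,0,0,0,-0.0303,85],[1,0,0,0,0,-0.0303,85],[1,0,0,0,0,-0.0303,85],[1,0,0,0,0,-0.0303,85],[1,0,0,0,0,-0.0303,85],[1,0,0,0,0,-0.0303,85],[1,0,0,0,0,-0.0303,85],[1,0,0,0,0,-0.0303,85],[1,0,0,0,0,-0.0303,85],[1,0,0,0,0,-0.0303,85],[1,0,0,0,0,-0.0303,85],[1,0,0,0,0,-0.0303,85],[1,0,0,0,0,-0.0303,85],[1,0,0,0,0,-0.0303,85],[0,0,0,0,0,0,85]]'
cat >> h.py <<'E'
from scipy.spatial.transform import Rotation as R
def need(target,ydir_deg,zc=None):
    s=arm.get_state(); q=s['ee_rot']; M=R.from_quat([q[1],q[2],q[3],q[0]]).as_matrix()
    yn=np.degrees(np.arctan2(M[1,1],M[0,1]))
    print('tcp',s['tcp_pos'],'yaw of tool y',yn,'tool z',M[:,2],'w',s['gripper_width'],'F',s['wrist_force'],'t',s['t'])
    print('shift units',M.T@(np.array(target)-s['tcp_pos'])/.03,'turn z units',-(ydir_deg-yn)/90, 'joints',s['joints'])
np.set_printoptions(precision=4,suppress=True)
E
python3 - <<'E'
from h import *
s=snap('wrist','w1.png'); import pickle; pickle.dump(s,open('w1.pkl','wb'))
need([.547,.165,.2],22.2)
E
```

```text
t: 3.55
tcp_pos: [0.6321, 0.124, 0.2658]
ee_rot: [-0.001, 0.631, 0.776, 0.001]
wrist_force: [-0.0, 1.4, -0.4]
gripper_width: 0.0854
tcp [0.6329 0.1208 0.2658] yaw of tool y 11.548036712456307 tool z [-0.0008  0.0012 -1.    ] w 0.08501486190605034 F [ 0.4465 -1.3328 -0.7876] t 3.6
shift units [ 2.0127 -2.5103  2.1971] turn z units -0.11835514763937435 joints [ 0.1162  0.4659 -0.5503  1.1776  0.2357  1.5598 -0.1864]
```

View pics/w1.png

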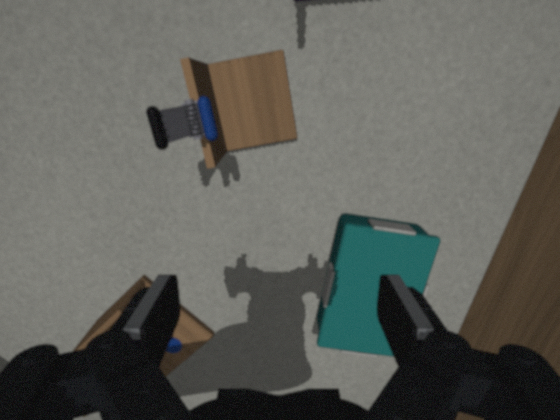

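The wrist picture shows the blue bar at (207,118) and the black bar at (158,128), clear of the arm. I'll add this view to the triangulation and turn the tool.

```bash
python3 -m pendant '[[0,-1,0,0,0,-0.06,85],[0.5,-1,0,0,0,-0.06,85],[0,0,0,0,0,0,85]]'
python3 - <<'E'
from h import *
import pickle
d=pickle.load(open('d0.pkl','rb'));T=d['top'];S=d['scene'];W=pickle.load(open('w1.pkl','rb'))
tp=lambda u,v:cp(u,v,185,175);sp=lambda u,v:cp(u,v,290,200)
for W_ in (W,):
  for n,z,w,t,s in(('blue',.158,(207,118),(138,217),(240,132)),('black',.158,(158,128),(172,302),(265,75))):
    print(n,onz(W,*w,z),onz(T,*tp(*t),z),onz(S,*sp(*s),z),tri((W,*w),(T,*tp(*t)),(S,*sp(*s))))
s=snap('wrist','w2.png'); pickle.dump(s,open('w2.pkl','wb'))
need([.547,.165,.2],22.2)
E
```

```text
t: 3.9
tcp_pos: [0.5684, 0.1178, 0.2662]
ee_rot: [-0.0, 0.557, 0.83, -0.001]
wrist_force: [0.3, 0.5, 0.5]
gripper_width: 0.0849
blue [0.5646 0.1732 0.158 ] [0.5669 0.1722 0.158 ] [0.5635 0.1729 0.158 ] (array([0.5656, 0.1731, 0.1596]), [np.float64(0.0007233666739378398), np.float64(0.0016220340010372181), np.float64(0.0009442950277571984)])
black [0.5287 0.1581 0.158 ] [0.5292 0.1571 0.158 ] [0.5275 0.1578 0.158 ] (array([0.5287, 0.1578, 0.1585]), [np.float64(0.00034452654800746623), np.float64(0.0009160332966023476), np.float64(0.0007125225919097156)])
tcp [0.5703 0.1167 0.2664] yaw of tool y 22.036213838161324 tool z [ 0.0003 -0.0013 -1.    ] w 0.08459522634353984 F [-0.3757 -0.9792 -0.4489] t 3.95
shift units [ 1.785  -0.115   2.2111] turn z units -0.0018198462426519532 joints [ 0.2002  0.3274 -0.6074  1.3643  0.1863  1.5066 -0.0094]
```

View pics/w2.png

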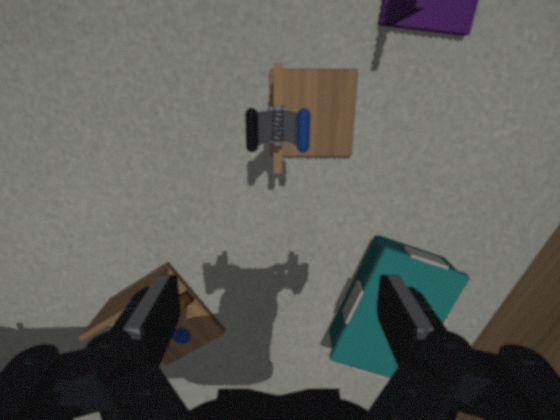

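Both bars now lie level in the wrist picture, at (252,131) and (304,131), so the tool is square to the clip. I'll move over the clip and go down to TCP z ≈ 0.141.

```bash
python3 -m pendant '[[0.9,-0.06,0,0,0,0,85],[0.88,-0.055,0,0,0,0,85],[0,0,0,0,0,0,85],[0,0,1,0,0,0,85],[0,0,1,0,0,0,85],[0,0,0,0,0,0,85],[0,0,0,0,0,0,85]]'
python3 - <<'E'
from h import *
import pickle
s=snap('wrist','w3.png'); pickle.dump(s,open('w3.pkl','wb'))
s=snap('scene','s3.png')
need([.5468,.1653,.141],22.2)
W=pickle.load(open('w2.pkl','rb'))
print(onz(W,304,131,.158),onz(W,252,131,.158))
E
```

```text
t: 4.65
tcp_pos: [0.5488, 0.1646, 0.2063]
ee_rot: [-0.0, 0.56, 0.829, -0.0]
wrist_force: [1.0, -0.2, 0.4]
gripper_width: 0.0847
tcp [0.5494 0.1656 0.2078] yaw of tool y 21.988535336250532 tool z [ 0.0023  0.0008 -1.    ] w 0.08528475924649424 F [-0.4886  0.266   0.4827] t 4.75
shift units [ 0.0236 -0.09    2.2266] turn z units -0.0023496073749940806 joints [ 0.1418  0.3322 -0.6284  1.493   0.1969  1.3777 -0.1142]
[0.5659 0.1729 0.158 ] [0.5286 0.1576 0.158 ]
```

View pics/w3.png

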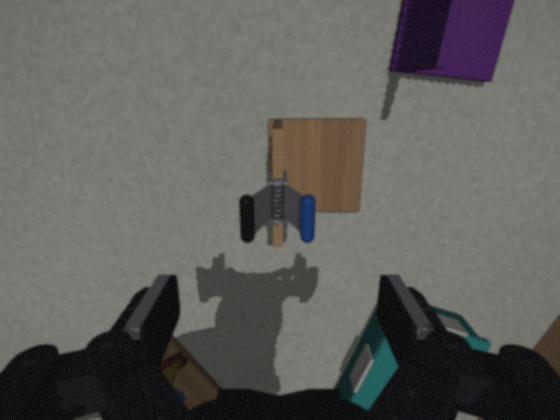

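View pics/s3.png

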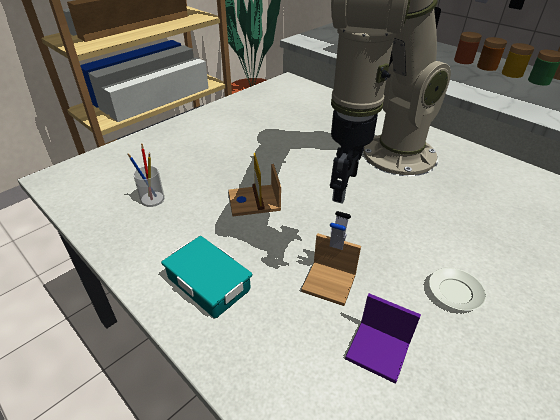

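Fingers and bars are concentric in the wrist picture (both centred near column 278). I'll descend.

```bash
python3 -m pendant '[[0,-0.03,0.8,0,0,0,85],[0,-0.03,0.8,0,0,0,85],[0,0,0.6,0,0,0,85],[0,0,0,0,0,0,85],[0,0,0,0,0,0,85]]'
python3 - <<'E'
from h import *
s=snap('wrist','w4.png')
s=snap('scene','s4.png')
cv2.imwrite('pics/s4.png',cv2.resize(s['frame'][140:300,260:440,::-1],None,fx=4,fy=3.7))
need([.5468,.1653,.141],22.2)
E
```

```text
t: 5.25
tcp_pos: [0.5474, 0.1653, 0.1416]
ee_rot: [0.001, 0.559, 0.829, 0.001]
wrist_force: [0.9, -0.1, -0.1]
gripper_width: 0.0849
tcp [0.5477 0.1656 0.1421] yaw of tool y 22.050080057309223 tool z [ 0.0029  0.0009 -1.    ] w 0.08502838165603101 F [ 0.3053 -0.7317  0.1081] t 5.35
shift units [ 0.003  -0.0298  0.0361] turn z units -0.00166577714100862 joints [ 0.1374  0.3717 -0.6196  1.5949  0.2251  1.2442 -0.137 ]
```

View pics/w4.png

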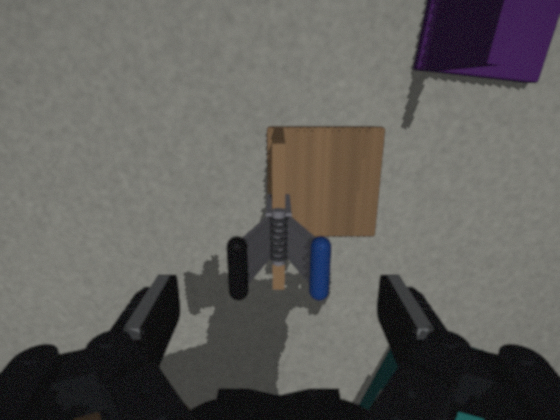

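View pics/s4.png

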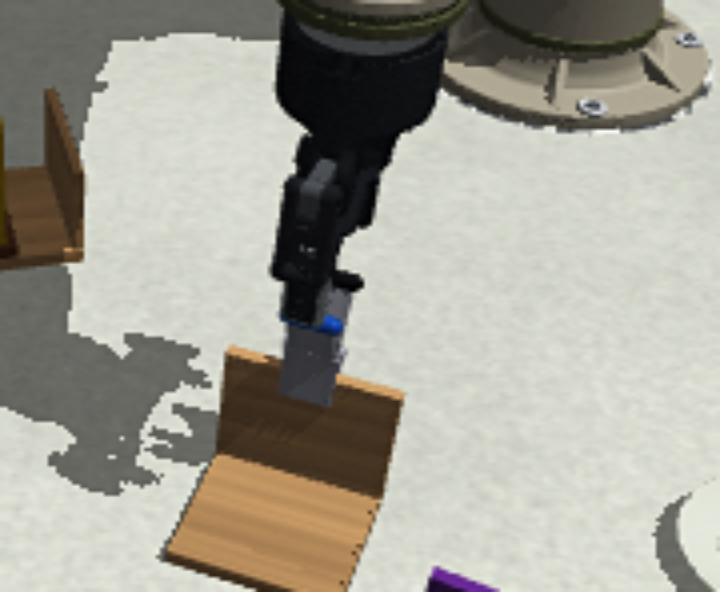

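```bash
cat >> h.py <<'E'
def proj(s,p):
    f=s['frame'].shape[0]/2/np.tan(np.radians(s['vfov'])/2);M=s['world_from_camera']
    c=M[:3,:3].T@(np.asarray(p)-M[:3,3]); return s['cx']+f*c[0]/-c[2], s['cy']-f*c[1]/-c[2]
def tool():
    s=arm.get_state(); q=s['ee_rot']; return s['tcp_pos'],R.from_quat([q[1],q[2],q[3],q[0]]).as_matrix()
E
python3 - <<'E'
from h import *
W=snapshot('wrist');S=snapshot('scene');t,M=tool()
print(np.round(W['world_from_camera'],3))
for n,p in (('blue',[.5659,.1729,.158]),('black',[.5286,.1578,.158]),('tip+',t+M@[0,.0425,-.013]),('tip-',t+M@[0,-.0425,-.013]),
 ('tip+x',t+M@[.011,.0425,-.013]),('tip+ -x',t+M@[-.011,.0425,-.013]),('tcp',t)): print(n,np.round(proj(W,p),1),np.round(proj(S,p),1))
E
```

```text
[[ 0.927 -0.353 -0.124  0.514]
 [ 0.374  0.878  0.3    0.244]
 [ 0.003 -0.325  0.946  0.309]
 [ 0.     0.     0.     1.   ]]
blue [321.3 270.5] [336.9 226.6]
black [238.7 270.7] [342.3 214.8]
tip+ [365.8 267. ] [333.6 234.6]
tip- [194.6 267.3] [344.9 209.9]
tip+x [367.6 246.8] [338.8 236.1]
tip+ -x [364.1 286.3] [328.4 233.2]
tcp [280.1 255.1] [338.8 226.4]
```

```bash
python3 -m pendant '[[0,0,0,0,0,0,60],[0,0,0,0,0,0,60],[0,0,0,0,0,0,60],[0,0,0,0,0,0,60],[0,0,0,0,0,0,60]]'; python3 - <<'E'
from h import *
W=snapshot('wrist');S=snapshot('scene');t,M=tool()
cv2.imwrite('pics/w5.png',cv2.resize(W['frame'][180:400,130:430,::-1],None,fx=2.6,fy=2.6,interpolation=cv2.INTER_CUBIC))
cv2.imwrite('pics/s5.png',cv2.resize(S['frame'][170:270,300:400,::-1],None,fx=6,fy=6,interpolation=cv2.INTER_CUBIC))
w=arm.get_state()['gripper_width'];print(w)
for b in (0,.005,.013,.025,.04):
  print(b,[np.round(proj(W,t+M@[x,w/2,-b]),0) for x in(.011,-.011)],[np.round(proj(S,t+M@[x,w/2,-b]),1) for x in(.011,-.011)])
E
```

```text
t: 5.95
tcp_pos: [0.5465, 0.165, 0.14]
ee_rot: [-0.0, 0.559, 0.829, -0.0]
wrist_force: [-0.4, 0.2, -1.0]
gripper_width: 0.0598
0.060107419115795625
0 [array([338., 236.]), array([336., 274.])] [array([339.9, 237.1]), array([329.7, 234.2])]
0.005 [array([340., 240.]), array([338., 279.])] [array([340.2, 235.3]), array([330. , 232.4])]
0.013 [array([343., 247.]), array([340., 287.])] [array([340.6, 232.5]), array([330.3, 229.7])]
0.025 [array([347., 259.]), array([345., 301.])] [array([341.2, 228.3]), array([330.8, 225.4])]
0.04 [array([354., 276.]), array([351., 321.])] [array([342. , 222.8]), array([331.5, 220. ])]
```

View pics/w5.png

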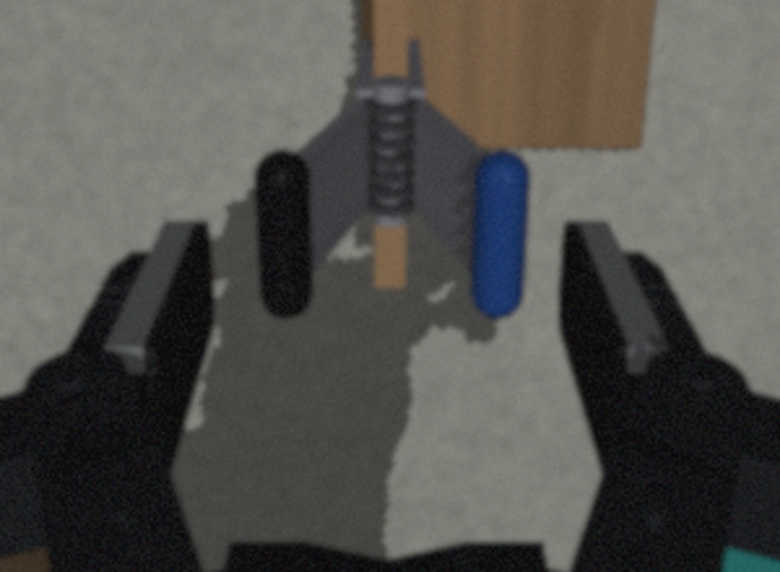

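View pics/s5.png

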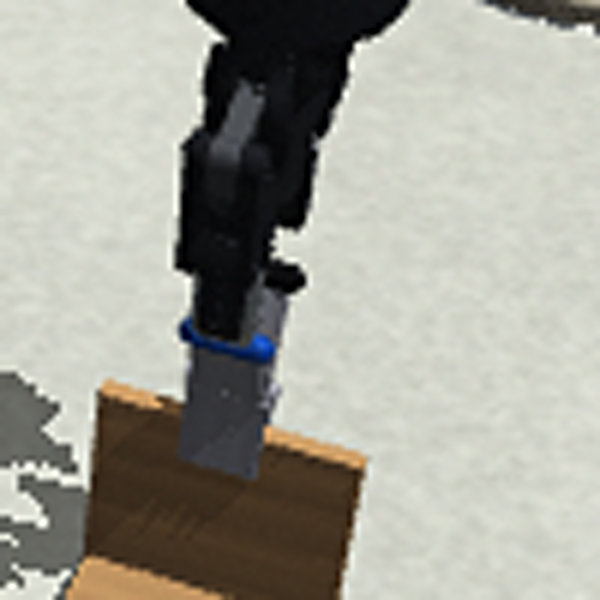

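The pictures show the fingertips about 27 mm behind the nominal TCP at this opening: inner corners at (346,266) and (210,266), and their ends are just above the bars. A further 19 mm down still clears the board by more than 20 mm, so I'll go down and look again.

```bash
python3 -m pendant '[[0,0,0.35,0,0,0,60],[0,0,0.3,0,0,0,60],[0,0,0,0,0,0,60],[0,0,0,0,0,0,60]]'; python3 - <<'E'
from h import *
W=snapshot('wrist');S=snapshot('scene');t,M=tool()
a=cv2.resize(W['frame'][180:400,130:430,::-1],(500,367),interpolation=cv2.INTER_CUBIC)
b=cv2.resize(S['frame'][180:260,300:360,::-1],(275,367),interpolation=cv2.INTER_CUBIC)
cv2.imwrite('pics/w6.png',np.hstack([a,b]))
need([.5468,.1653,.122],22.2)
w=arm.get_state()['gripper_width']
for b in (0,.013,.025):
  print(b,[np.round(proj(W,t+M@[x,w/2,-b]),0) for x in(.011,-.011)],[np.round(proj(S,t+M@[x,w/2,-b]),1) for x in(.011,-.011)])
E
```

```text
t: 6.45
tcp_pos: [0.5461, 0.165, 0.1199]
ee_rot: [-0.0, 0.559, 0.829, -0.0]
wrist_force: [-0.1, 0.6, 0.1]
gripper_width: 0.0603
tcp [0.5466 0.1652 0.1207] yaw of tool y 22.0586596507049 tool z [ 0.0002  0.0002 -1.    ] w 0.060156236192777386 F [ 0.3504  0.5008 -0.0418] t 6.55
shift units [ 0.0014  0.0074 -0.0443] turn z units -0.001570448325501101 joints [ 0.1336  0.3899 -0.6148  1.6221  0.2369  1.2049 -0.1461]
0 [array([340., 237.]), array([338., 275.])] [array([339. , 243.7]), array([328.9, 240.8])]
0.013 [array([344., 248.]), array([342., 288.])] [array([339.6, 239.3]), array([329.5, 236.4])]
0.025 [array([349., 260.]), array([346., 302.])] [array([340.2, 235.2]), array([330. , 232.3])]
```

View pics/w6.png

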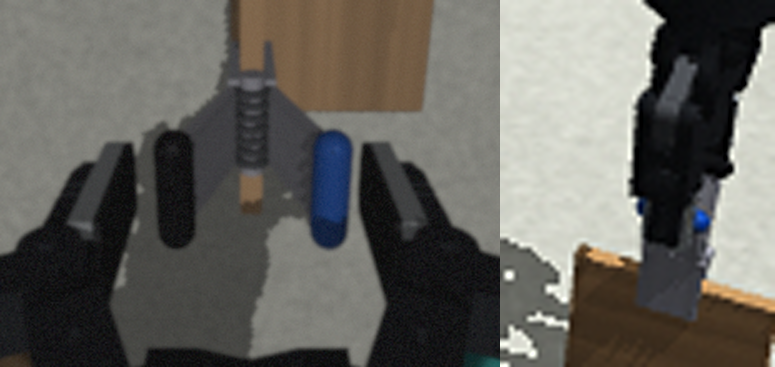

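The fingertips now reach about 10 mm below the bars, and the bars lie between the pads. Next I'll squeeze.

```bash
python3 -m pendant '[[0,0,0,0,0,0,40],[0,0,0,0,0,0,30],[0,0,0,0,0,0,20],[0,0,0,0,0,0,20],[0,0,0,0,0,0,20],[0,0,0,0,0,0,20],[0,0,0,0,0,0,20],[0,0,0,0,0,0,20]]'; python3 - <<'E'
from h import *
W=snapshot('wrist');S=snapshot('scene');t,M=tool()
a=cv2.resize(W['frame'][180:400,130:430,::-1],(500,367),interpolation=cv2.INTER_CUBIC)
b=cv2.resize(S['frame'][180:260,300:360,::-1],(275,367),interpolation=cv2.INTER_CUBIC)
cv2.imwrite('pics/w7.png',np.hstack([a,b]))
need([.5468,.1653,.122],22.2)
E
```

```text
t: 7.35
tcp_pos: [0.5465, 0.1651, 0.1205]
ee_rot: [-0.0, 0.559, 0.829, 0.0]
wrist_force: [-0.4, -1.2, -0.0]
gripper_width: 0.0223
tcp [0.5465 0.1651 0.1205] yaw of tool y 22.059462692031765 tool z [ 0.      0.0001 -1.    ] w 0.02190864225427 F [-0.8573  0.0624 -0.866 ] t 7.45
shift units [ 0.0033  0.0117 -0.0485] turn z units -0.0015615256440914907 joints [ 0.1336  0.3899 -0.6148  1.6224  0.237   1.2048 -0.1461]
```

View pics/w7.png

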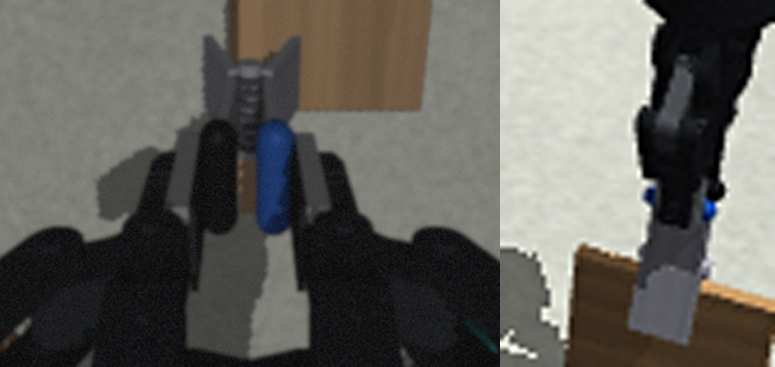

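The clip is squeezed with its jaws spread clear of the board. I'll lift straight up.

```bash
python3 -m pendant '[[0,0,-0.2,0,0,0,20],[0,0,-0.4,0,0,0,20],[0,0,-0.6,0,0,0,20],[0,0,-0.8,0,0,0,20],[0,0,-0.8,0,0,0,20],[0,0,-0.8,0,0,0,20],[0,0,-0.4,0,0,0,20],[0,0,0,0,0,0,20],[0,0,0,0,0,0,20]]'; python3 - <<'E'
from h import *
W=snapshot('wrist');S=snapshot('scene');t,M=tool()
a=cv2.resize(W['frame'][180:400,130:430,::-1],(500,367),interpolation=cv2.INTER_CUBIC)
b=cv2.resize(S['frame'][150:270,300:390,::-1],(275,367),interpolation=cv2.INTER_CUBIC)
cv2.imwrite('pics/w8.png',np.hstack([a,b]))
need([.497,-.147,.24],-34.4)
E
```

```text
t: 8.35
tcp_pos: [0.5463, 0.1649, 0.24]
ee_rot: [-0.0, 0.559, 0.829, -0.0]
wrist_force: [-0.3, -0.2, -1.9]
gripper_width: 0.0219
tcp [0.5459 0.1647 0.2391] yaw of tool y 22.059948656279346 tool z [-0.0021 -0.0006 -1.    ] w 0.022177469868005648 F [-0.0884 -0.8263 -0.4557] t 8.45
shift units [-9.0182 -5.4136 -0.0192] turn z units 0.6273327628475482 joints [ 0.1431  0.3141 -0.6321  1.4447  0.1846  1.4449 -0.1042]
```

View pics/w8.png

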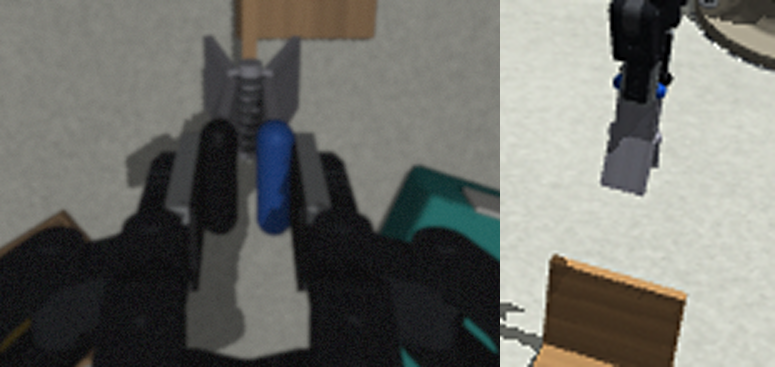

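The clip came off cleanly and sits unchanged in the grip. I'll carry it over to the card at this height, then turn it.

```bash
python3 -m pendant '[[-0.4,-0.25,0,0,0,0,20],[-0.8,-0.48,0,0,0,0,20],[-0.9,-0.54,0,0,0,0,20],[-0.9,-0.54,0,0,0,0,20],[-0.9,-0.54,0,0,0,0,20],[-0.9,-0.54,0,0,0,0,20],[-0.9,-0.54,0,0,0,0,20],[-0.9,-0.54,0,0,0,0,20],[-0.8,-0.48,0,0,0,0,20],[-0.8,-0.48,0,0,0,0,20],[-0.4,-0.25,0,0,0,0,20],[-0.2,-0.12,0,0,0,0,20],[0,0,0,0,0,0,20]]' && python3 -m pendant '[[0,0,0,0,0,0.04,20],[0,0,0,0,0,0.075,20],[0,0,0,0,0,0.075,20],[0,0,0,0,0,0.075,20],[0,0,0,0,0,0.075,20],[0,0,0,0,0,0.075,20],[0,0,0,0,0,0.075,20],[0,0,0,0,0,0.075,20],[0,0,0,0,0,0.04,20],[0,0,0,0,0,0,20],[0,0,0,0,0,0,20]]'
python3 - <<'E'
from h import *
import pickle
d={n:snap(n,n[0]+'9.png') for n in('wrist','scene','top')}
pickle.dump(d,open('d9.pkl','wb'))
c=lambda n,y,x,h,w,H,Wd:cv2.resize(d[n]['frame'][y:y+h,x:x+w,::-1],(Wd,H),interpolation=cv2.INTER_CUBIC)
cv2.imwrite('pics/a9.png',np.hstack([c('scene',110,210,110,80,550,400),c('top',195,300,110,80,550,400)]))
need([.497,-.147,.24],-34.4)
E
```

```text
t: 9.75
tcp_pos: [0.498, -0.1397, 0.2402]
ee_rot: [-0.0, 0.559, 0.829, 0.0]
wrist_force: [0.2, -0.6, -0.4]
gripper_width: 0.022
t: 10.85
tcp_pos: [0.4986, -0.1379, 0.2405]
ee_rot: [-0.0, 0.875, 0.484, 0.0]
wrist_force: [-0.4, -0.0, 0.0]
gripper_width: 0.0219
tcp [ 0.4984 -0.1388  0.2405] yaw of tool y -32.27611268943996 tool z [ 0.      0.0002 -1.    ] w 0.022305847997949067 F [-0.2784  0.0887 -0.4579] t 11.0
shift units [-0.2553  0.1071  0.0174] turn z units 0.023598747895111512 joints [ 0.5366  0.1562 -0.369   1.5906  0.0567  1.4054 -0.4009]
```

View pics/w9.png

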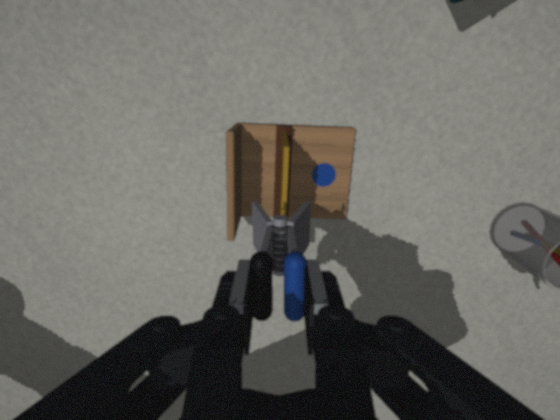

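View pics/a9.png

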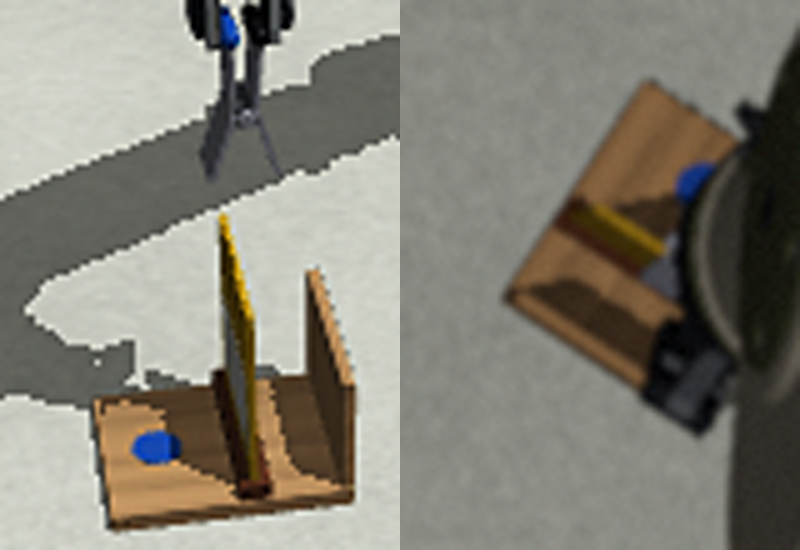

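```bash
python3 - <<'E'
from h import *
import pickle
d=pickle.load(open('d9.pkl','rb'))
c=lambda n,y,x,h,w,H,Wd:cv2.resize(d[n]['frame'][y:y+h,x:x+w,::-1],(Wd,H),interpolation=cv2.INTER_CUBIC)
cv2.imwrite('pics/b9.png',np.hstack([c('scene',105,235,50,40,500,400),c('wrist',190,240,100,80,500,400)]))
t,M=tool();W=d['wrist'];S=d['scene']
for dz in(-.006,-.003,0,.003):
  # piv ends (+x,-x), tip ends, bars
  P={'piv+':[.015,0,-0+dz],'piv-':[-.015,0,dz],'tipB+':[.015,.0145,.0365+dz],'tipB-':[-.015,.0145,.0365+dz],'tipK+':[.015,-.0145,.0365+dz],'tipK-':[-.015,-.0145,.0365+dz]}
  for k,v in P.items():
    p=t+M@v; s=proj(S,p);w=proj(W,p)
    print(dz,k,'crop scene',np.round([(s[0]-235+.5)*10,(s[1]-105+.5)*10]),'crop wrist',np.round([400+(w[0]-240+.5)*5,(w[1]-190+.5)*5]))
E
```

```text
-0.006 piv+ crop scene [238. 235.] crop wrist [617. 215.]
-0.006 piv- crop scene [216. 176.] crop wrist [616. 478.]
-0.006 tipB+ crop scene [184. 373.] crop wrist [734.  95.]
-0.006 tipB- crop scene [163. 313.] crop wrist [728. 321.]
-0.006 tipK+ crop scene [300. 360.] crop wrist [492.  94.]
-0.006 tipK- crop scene [276. 300.] crop wrist [496. 321.]
-0.003 piv+ crop scene [239. 246.] crop wrist [617. 204.]
-0.003 piv- crop scene [216. 187.] crop wrist [616. 463.]
-0.003 tipB+ crop scene [185. 384.] crop wrist [732.  86.]
-0.003 tipB- crop scene [164. 323.] crop wrist [726. 310.]
-0.003 tipK+ crop scene [300. 371.] crop wrist [493.  86.]
-0.003 tipK- crop scene [277. 311.] crop wrist [497. 310.]
0 piv+ crop scene [239. 257.] crop wrist [617. 192.]
0 piv- crop scene [216. 198.] crop wrist [615. 448.]
0 tipB+ crop scene [185. 394.] crop wrist [731.  78.]
0 tipB- crop scene [164. 334.] crop wrist [725. 300.]
0 tipK+ crop scene [300. 381.] crop wrist [494.  78.]
0 tipK- crop scene [277. 321.] crop wrist [499. 300.]
0.003 piv+ crop scene [239. 268.] crop wrist [616. 181.]
0.003 piv- crop scene [217. 209.] crop wrist [615. 434.]
0.003 tipB+ crop scene [186. 405.] crop wrist [729.  71.]
0.003 tipB- crop scene [165. 344.] crop wrist [723. 289.]
0.003 tipK+ crop scene [300. 391.] crop wrist [496.  70.]
0.003 tipK- crop scene [277. 331.] crop wrist [500. 289.]
```

View pics/b9.png

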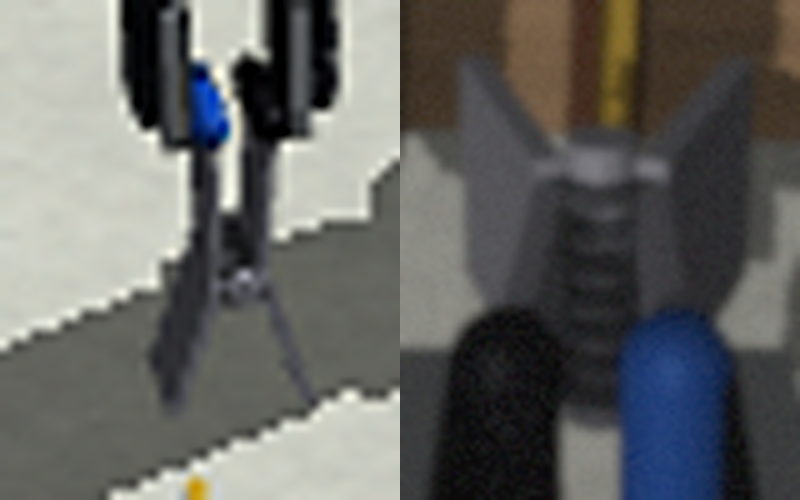

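Comparing pictures with projections puts the clip's pivot about 6 mm below the TCP and 1 mm toward the black side. I'll measure the card's direction from the wrist view.

```bash
python3 - <<'E'
from h import *
import pickle
d=pickle.load(open('d9.pkl','rb'));W=d['wrist'];S=d['scene']
f=W['frame'];hsv=cv2.cvtColor(f,cv2.COLOR_RGB2HSV)
m=cv2.inRange(hsv,(20,120,60),(35,255,255)); n,l,st,ce=cv2.connectedComponentsWithStats(m)
k=1+np.argmax(st[1:,4]);print(st[k])
for r in range(130,218,8):
    c=np.where(l[r]==k)[0]; print(r,c.min() if len(c) else None,c.max() if len(c) else None, f[r,c][:,0] if len(c) else '')
cv2.imwrite('pics/c9.png',cv2.resize(f[120:220,240:320,::-1],(480,600),interpolation=cv2.INTER_CUBIC))
E
```

```text
[279 131  11  84 562]
130 None None 
138 283 286 [70 68 70 65]
146 283 288 [ 82  90  97 101  93  84]
154 282 289 [ 85 104 122 132 135 130 108  78]
162 282 289 [ 87 110 128 134 135 123  97  66]
170 281 288 [ 77  94 118 131 136 132 115  85]
178 281 288 [ 83 102 123 133 135 130 107  77]
186 281 287 [ 86 110 130 135 135 119  97]
194 280 287 [ 79  93 117 131 134 132 113  80]
202 280 286 [ 83 103 114 113 102  92  81]
210 279 285 [ 71  88 107 116 109  90  74]
```

View pics/c9.png

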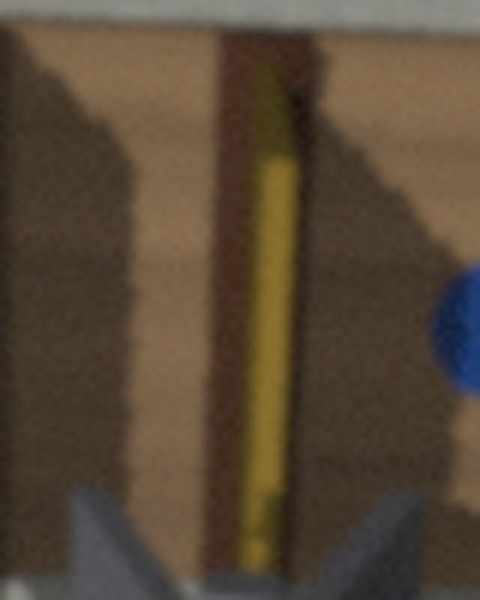

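```bash
python3 - <<'E'
from h import *
import pickle
d=pickle.load(open('d9.pkl','rb'));W=d['wrist']
a=onz(W,286.2,146,.13);b=onz(W,285.6,154,.13);c=onz(W,281.9,210,.13)
print(a,b,c); v=b-c; print('edge ang',np.degrees(np.arctan2(v[1],v[0])),'x ang',np.degrees(np.arctan2(v[1],v[0]))-90)
u=v/np.linalg.norm(v); print('centre from far end',a-.05*u)
# foot right edge direction: use bookend left/right edges
for p,q in(((355,130),(348,217)),((243,124),(240,240))): pass
E
```

```text
[ 0.5228 -0.1077  0.13  ] [ 0.519  -0.1129  0.13  ] [ 0.4914 -0.1515  0.13  ]
edge ang 54.40486038390943 x ang -35.59513961609057
centre from far end [ 0.4937 -0.1484  0.13  ]
```

```bash
python3 - <<'E'
from h import *
need([.4965,-.148,.2],-35)
E
```

```text
tcp [ 0.4984 -0.1388  0.2405] yaw of tool y -32.27611268943996 tool z [ 0.      0.0002 -1.    ] w 0.022305847997949067 F [-0.2784  0.0887 -0.4579] t 11.0
shift units [-0.2926  0.1109  1.3507] turn z units 0.030265414561778194 joints [ 0.5366  0.1562 -0.369   1.5906  0.0567  1.4054 -0.4009]
```

```bash
python3 -m pendant '[[-0.15,0.055,0,0,0,0.015,20],[-0.14,0.055,0,0,0,0.015,20],[0,0,0.5,0,0,0,20],[0,0,0.5,0,0,0,20],[0,0,0.3,0,0,0,20],[0,0,0,0,0,0,20],[0,0,0,0,0,0,20]]'; python3 - <<'E'
from h import *
import pickle
d={n:snapshot(n) for n in('wrist','scene')}
pickle.dump(d,open('d10.pkl','wb'))
c=lambda n,y,x,h,w,H,Wd:cv2.resize(d[n]['frame'][y:y+h,x:x+w,::-1],(Wd,H),interpolation=cv2.INTER_CUBIC)
cv2.imwrite('pics/a10.png',np.hstack([c('scene',110,210,110,80,550,400),c('wrist',120,240,110,80,550,400)]))
need([.4965,-.148,.156],-35)
E
```

```text
t: 11.7
tcp_pos: [0.4964, -0.1486, 0.2019]
ee_rot: [0.0, 0.887, 0.461, 0.0]
wrist_force: [-0.3, -0.9, -1.0]
gripper_width: 0.022
tcp [ 0.4968 -0.1485  0.2023] yaw of tool y -35.10343123892595 tool z [ 0.0012 -0.0003 -1.    ] w 0.022034251334668076 F [-0.204   0.1911 -0.7406] t 11.8
shift units [ 0.0093 -0.0193  1.5448] turn z units -0.0011492359880661083 joints [ 0.5445  0.175  -0.358   1.6539  0.063   1.3228 -0.4366]
```

View pics/a10.png

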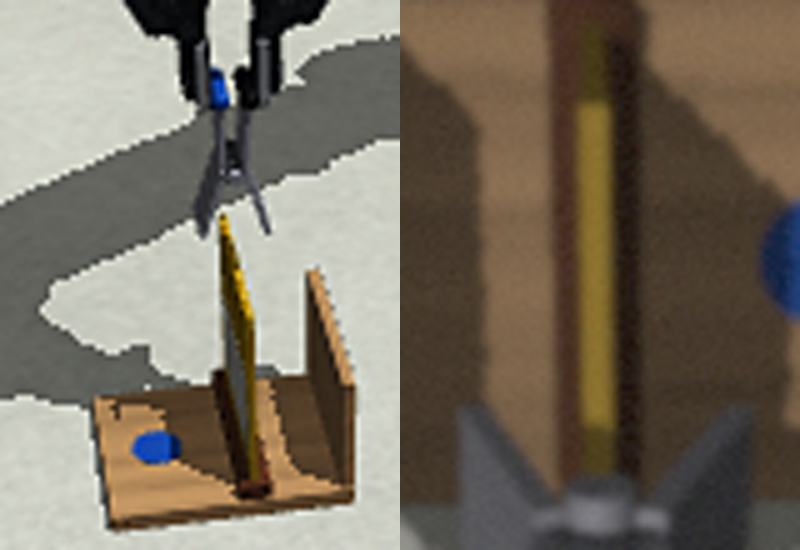

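The wrist crop shows the card's top edge parallel to the jaws and centred: column 597, with the pivot at 600 and the jaw midpoint at about 605. I'll descend part way.

```bash
python3 -m pendant '[[0,0,0.3,0,0,0,20],[0,0,0.4,0,0,0,20],[0,0,0.3,0,0,0,20],[0,0,0.1,0,0,0,20],[0,0,0,0,0,0,20],[0,0,0,0,0,0,20]]'; python3 - <<'E'
from h import *
import pickle
d={n:snapshot(n) for n in('wrist','scene')}
c=lambda n,y,x,h,w,H,Wd:cv2.resize(d[n]['frame'][y:y+h,x:x+w,::-1],(Wd,H),interpolation=cv2.INTER_CUBIC)
cv2.imwrite('pics/a11.png',np.hstack([c('scene',130,230,66,48,550,400),c('wrist',120,240,110,80,550,400)]))
need([.4965,-.148,.156],-35)
E
```

```text
t: 12.4
tcp_pos: [0.4964, -0.1484, 0.1686]
ee_rot: [-0.0, 0.887, 0.461, 0.0]
wrist_force: [0.5, 0.1, -0.2]
gripper_width: 0.0221
tcp [ 0.4966 -0.1485  0.169 ] yaw of tool y -35.092600084339246 tool z [ 0.0008 -0.0002 -1.    ] w 0.022271437860465735 F [-0.416   0.3884 -0.326 ] t 12.5
shift units [ 0.0104 -0.0129  0.432 ] turn z units -0.0010288898259916202 joints [ 0.5426  0.1967 -0.358   1.7048  0.0722  1.2523 -0.4441]
```

View pics/a11.png

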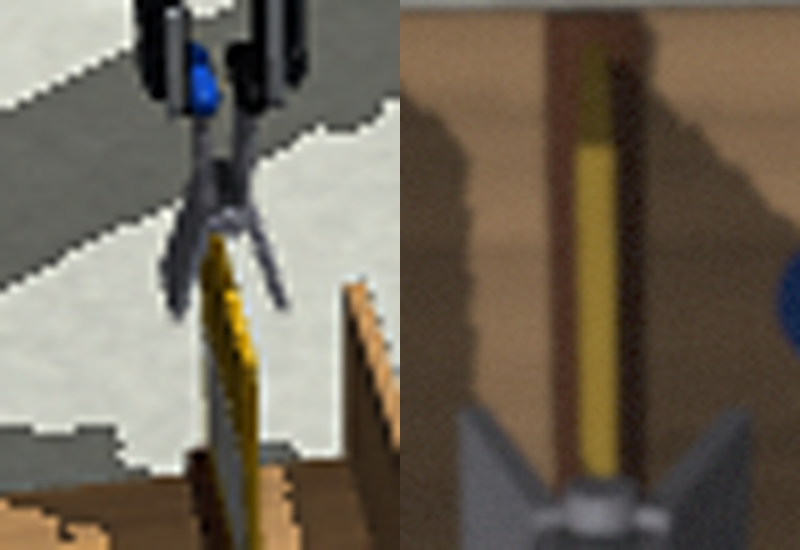

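```bash
python3 - <<'E'
from h import *
W=snapshot('wrist');S=snapshot('scene');t,M=tool()
e=onz(W,(598-400)/5-.4+240,143/5-.4+120,.13); print('far end',e,'in tool',M.T@(e-t))
for p in ([.5249,-.1054,.13],[.5236,-.1052,.13],[.4691,-.1888,.13],[.4677,-.1877,.13]): print('scene/top ends in tool',M.T@(np.array(p)-t))
# clip tips via both views (outer upper corner +x ends), wrist at (462,405),(750,408); scene (178,318),(284,305)
def w(u,v): return (u-400+.5)/5-.5+240,(v+.5)/5-.5+120
def s(u,v): return (u+.5)/8.333-.5+230,(v+.5)/8.333-.5+130
for n,a,b in(('blue',w(748,406),s(178,318)),('black',w(464,405),s(286,307)),('pivot+',w(600,510),s(230,222))):
    p,er=tri((W,*a),(S,*b)); print(n,'tool',M.T@(p-t),'world z',p[2],np.round(er,4))
E
```

```text
far end [ 0.5235 -0.1079  0.13  ] in tool [ 0.0487 -0.0013  0.0389]
scene/top ends in tool [ 0.0515 -0.0016  0.0389]
scene/top ends in tool [ 0.051  -0.0028  0.0389]
scene/top ends in tool [-0.0488  0.0007  0.0389]
scene/top ends in tool [-0.0487 -0.0011  0.0389]
blue tool [0.0155 0.0171 0.0412] world z 0.1276915115141694 [0.0004 0.0004]
black tool [ 0.0156 -0.0178  0.0411] world z 0.12782694391583516 [0.0003 0.0003]
pivot+ tool [ 0.0142 -0.001   0.0086] world z 0.16036029346873143 [0.0002 0.0002]
```

The jaw tips triangulate at ±17 mm about the centre line and z = 0.128. The card's ends are at about ±50 mm along and the card is within about 1 mm of the jaw midline. Now the last 13.5 mm down.

```bash
python3 -m pendant '[[0,0,0.12,0,0,0,20],[0,0,0.15,0,0,0,20],[0,0,0.12,0,0,0,20],[0,0,0.06,0,0,0,20],[0,0,0,0,0,0,20],[0,0,0,0,0,0,20],[0,0,0,0,0,0,20]]'; python3 - <<'E'
from h import *
d={n:snapshot(n) for n in('wrist','scene')}
cv2.imwrite('pics/full12.png',d['scene']['frame'][:,:,::-1])
c=lambda n,y,x,h,w,H,Wd:cv2.resize(d[n]['frame'][y:y+h,x:x+w,::-1],(Wd,H),interpolation=cv2.INTER_CUBIC)
cv2.imwrite('pics/a12.png',np.hstack([c('scene',130,230,66,48,550,400),c('wrist',120,240,110,80,550,400)]))
need([.4965,-.148,.156],-35)
E
```

```text
t: 13.3
tcp_pos: [0.4964, -0.1484, 0.1552]
ee_rot: [0.0, 0.887, 0.461, 0.0]
wrist_force: [0.0, -0.1, -0.6]
gripper_width: 0.0221
tcp [ 0.4964 -0.1484  0.1552] yaw of tool y -35.0952399132543 tool z [ 0.0004 -0.     -1.    ] w 0.02168352651982485 F [ 0.4476 -0.908  -0.6731] t 13.4
shift units [ 0.0136 -0.0064 -0.027 ] turn z units -0.001058221258381072 joints [ 0.5416  0.2071 -0.3577  1.7244  0.0766  1.2234 -0.4477]
```

View pics/a12.png

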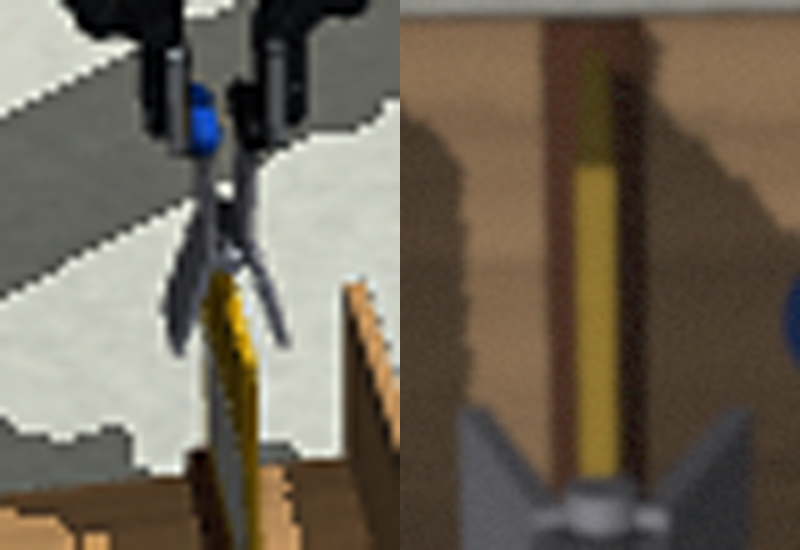

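View pics/full12.png

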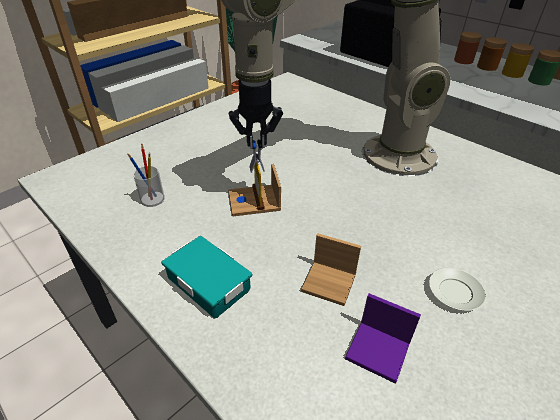

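The final pictures show one jaw on each side of the card. The tips are about 16 mm below its edge, the coil is clear above it, the blue handle is on the dot side, and contact force is about zero. Bookends, lunch box, saucer and cup are where they were, so I'm handing in.

```bash
python3 - <<'E'
from h import *
print(arm.sign_off()); s=arm.get_state(); print(s['t'],s['tcp_pos'],s['gripper_width'],s['wrist_force'])
E
```

```text
the job is handed in; nothing more can be done
None
the job is handed in; nothing more can be done
```

I took the clip off the plain bookend and turned it so its blue handle is on the dot side. The arm now holds it squeezed wide open over the middle of the card's top edge. I handed the job in at about 13.4 s of the 42 s allowed; no verdict is reported.

**Last checks:**
- **Centring:** just before the final 13.5 mm straight descent, the two views put the jaw tips at ±17 mm about the centre line. The card lay within about 1 mm of the middle and the clip within 1–2 mm of the middle of the edge.
- **Depth:** the tips should end about 16 mm below the card's edge, with the pivot coil about 11 mm above it. I worked these out from the measurement before the last descent; the final pictures agree.
- **Contact:** the wrist force was about 1 N, which is sensor noise. The lunch box, saucer and pen cup look unmoved.

**What disagreed:**
- **Fingertips:** they appeared about 27 mm behind the stated TCP at 60 mm opening. I gripped about 19 mm lower than the numbers alone suggested.
- **Gripper opening:** it read 22 mm with the clip squeezed, not the expected 26 mm over the bars, though the jaws looked fully open.

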